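Roll the second pipe roller to its line

TASK

Two short pipes are to serve as rollers for shifting a heavy load: one is already chocked on the plywood board, the other lies loose. Pushing with the fingertips on top of the loose pipe, roll it along the board until it lies still centred over the drawn line and parallel to it, then let go of it. Never reach down beside the pipe to pinch, lift or carry it, and leave the bolt and pencil on the board and the tape measure beside it where they are.

Things in the scene. Friction and masses are not known exactly. Their poses are not given: they have to be found in the camera images.
- pipe: loose round steel pipe, diameter 60 mm, 120 mm long, 0.5 to 0.7 kg, lying on the board. Origin on its axis at mid length, 42 mm above the bench; x = its axis, stays level; y, z turn as it rolls; a thin dark seam at +z starts on top. Slight rolling resistance: left at rest, it stays. A fingertip pressed on its top without slip travels twice as far as the pipe.
- line: dark straight line drawn across the board, 186 x 4 mm, flush, no obstacle. Origin at its middle, on the board's top (12 mm above the bench); x along the line, y along the board, from the loose pipe's start towards the chocked pipe. The pipe's axis must end above it. The pipe starts 80 to 160 mm away on the -y side, parallel to within 0.04 rad.
- board: plywood board fixed on the bench, 190 mm (x) by 400 mm (y), 12 mm thick. Origin at the centre of its underside, at bench height; z up. A second pipe of the same size is fixed across it at y = +150 mm between four dark wooden chocks (16 mm high, from y = 106 to 194 mm); its top is 72 mm above the bench, like the loose pipe's.
- coach_bolt: bystander: zinc bolt with nut, 82 mm long, 22 mm thick, lying crosswise on the board near its -y end, behind the loose pipe. Origin at the centre of its underside.
- pencil: bystander: pencil, 142 mm long, 7 mm thick, lying lengthwise on the board along its +x edge, about 20 mm beyond the loose pipe's end. Origin at the centre of its underside.
- tape_measure: bystander: yellow tape measure, 95 x 64 mm, 33 mm high, lying on the bench just beyond the -y end of the board. Origin at the centre of its underside.

How it is judged:
By the outcome, as a careful person would: the job done as asked, in the order asked, and still so for the second after the job is handed in, with the robot touching nothing.
It also fails if it takes over 58 s, if anything falls off the work surface, if the arm or the gripper's body presses on something with over 40 N, if the wrist force passes 120 N, or if a joint passes its speed limit or range.

ROBOT

A 7-joint arm with a two-finger parallel gripper is mounted at the origin on a cart in front of the work surface, level with it; the furniture and walls round the work are solid. World frame = base frame: x ahead of the robot, y to its left, z up, the work surface at z = 0. Lengths are in m, angles in rad, forces in N, time in s.
With the tool pointing down it reaches from about 0.425 to 0.8 m from the base axis. Payload 8.3 kg.
Tool frame: the origin (TCP) lies between the finger pads; the fingertips stand 22 mm ahead of it and the grasp point (between the pads) lies 3 mm ahead of it (r.finger_overhang is the distance from the TCP to the fingertips, in m); z points along the fingers, y is the line along which they close (so a half turn about z gives the same grasp; the last joint's range is limited). The gripper opens to 85 mm and grips with 20 to 120 N. Pads are 22 mm wide; open, the fingers measure 114 mm over their backs; the gripper's body (76 mm by 85 mm) begins 54 mm behind the grasp point. The pads swing forward as they close: fully open they stand 13 mm farther back than shut.
Start: joints at [-1.324, 0.383, 0.016, 1.37, -0.006, 1.388, -0.046], TCP at [0.19, 0.595, 0.253] pointing down, gripper open.
Joint ranges: [-2.95, 2.95], [-0.25, 2.06], [-1.52, 1.56], [0.18, 2.33], [-1.44, 4.58], [0.02, 2.06], [-3.01, 3.01]. Speed limits (rad/s): [2.39, 2.39, 3.01, 3.01, 3.14, 3.14, 3.14].

INTERFACE

Orientations are given as a unit quaternion [w, x, y, z].
In Python, from plant import r gives the robot as it stands.
- The arm moves only by the tool play_rows, never from a script. Its argument "series" is a list of rows, each an object with "travel": the shift along the world's x, y, z in m, a list of three; "twist": the turn, a rotation vector about the world's x, y, z in rad, a list of three; "hand": the opening in per cent of the stroke, from 0 (shut) to 100 (fully open). A call has 1 to 8 rows; each row shifts and turns the commanded pose from where the row before left it; what a row does not reach is not made up. A row lasts 1/12 s, in which the tool goes at most 41.7 mm and 7.16 degrees, less where a joint would pass 70% of its speed; a pose out of reach is approached as far as the arm can. A call is refused whole if a number of a shift passes 0.0417 or a number of a turn 0.125, either way. A call with a gripper value outside its range is refused whole. The fingers move at their own pace and stop on an object; "grip_force" is the grip in N (left out, the last holds). Time passes only in rows, so rows that do not move let the fingers close. It gives the time, the measured TCP pose, the force, the opening and the grip force at its end, in the units of the state.
- r.get_obs(): the state, without advancing time (a new reading comes with each control period).
- r.get_image(name): name is "side" or "top"; returns a dict with "frame" (420x560x3 uint8, blue, green, red), "fx", "fy", "cx", "cy" (pixels), "rvec" (rotation vector, rad) and "tvec" (3), from world to camera coordinates, as OpenCV has them. Camera axes: x right, y down, z forward; pixel columns grow to the right and rows downward; lengths in m; the calibration is good to about 2 mm. A picture is of the moment at which its call begins. There is no depth.
- r.job_done(): hands the job in; it is judged then, once.
Trained networks look in a picture, given as the dict that the camera call returned (one of the last four; its "shot" number tells which), for a name from the list of things; names that differ only in an ending like _2 or _b are one class to them, and where a whole thing is asked for, a point or a joint stands for the part that bears it (a point fixed in the world has none). Each returns a list of dicts, best first, with "conf" (0 to 1); they miss things now and then, are a little off and sometimes report something else, mostly with a low value. They report only what shows in the picture. A call takes as long as a camera call.
- r.regions_of(label, picture): "mask" (420x560 bool, what is visible of it) and "at" ([column, row] in pixels, amid what is visible of it).
- r.mark_of(label, picture): "at" ([column, row] in pixels: a listed point, or the origin of a listed thing).
The state is a dict: "time_s": time; "joints": joint angles; "joint_vel": joint speeds; "tau": joint torques, N m; "ee_pos": TCP position; "tcp_rot": TCP orientation; "force": force on the tool from outside, world axes, zero at the start; "wrist_torque": the same for the moment, N m; "finger_gap": finger opening in m; "finger_force": force on a finger pad.
Only numpy, scipy, OpenCV 4.12 (cv2) and the standard library are available. Lean on these libraries where they do the work, as an engineer would, in place of code of your own. Each camera call takes 0.05 s, during which the arm holds its last target. There are 200 camera calls.

## Working session

There is one attempt and no reset: what is moved stays moved. The work goes in short steps, Python scripts to look and compute and a tool call to move; the robot and the scene stay as the last step left them, time stands still between calls to the robot, and variables do not carry over. Pictures are saved under pics/ and viewed, at most 10 in all, crops included, and the job is handed in when it is done.

Besides the shell and the picture viewer there is one more tool, called after "Call:" as name([rows], argument=value, ...), one row to a line, values as JSON. play_rows: Moves the arm, as the interface text tells. Its arguments: {"type":"object","properties":{"series":{"type":"array"},"grip_force":{"type":"number"}},"required":["series"]}

```bash
mkdir -p pics
cat > h.py <<'E'
import numpy as np, cv2
from plant import r
def ray(im,p):
    R=cv2.Rodrigues(np.array(im["rvec"],float))[0]; t=np.array(im["tvec"],float).ravel()
    d=R.T@np.array([(p[0]-im["cx"])/im["fx"],(p[1]-im["cy"])/im["fy"],1.]); return -R.T@t,d
def at_z(im,p,z):
    c,d=ray(im,p); return c+d*(z-c[2])/d[2]
def proj(im,P):
    K=np.array([[im["fx"],0,im["cx"]],[0,im["fy"],im["cy"]],[0,0,1.]])
    return cv2.projectPoints(np.array(P,float).reshape(-1,1,3),np.array(im["rvec"],float),np.array(im["tvec"],float),K,None)[0].reshape(-1,2)
E
python3 - <<'E'
from h import *
Z=dict(pipe=.042,line=.012,board=0,coach_bolt=.012,pencil=.012,tape_measure=0)
o=r.get_obs(); print({k:np.round(v,3) for k,v in o.items()}, r.finger_overhang)
ims=[]
for n in("top","side"):
    im=r.get_image(n); ims.append(im["frame"]); print(n,ray(im,(280,210)))
    for l,z in Z.items():
        for d in r.mark_of(l,im)[:2]: print(l,"mark",np.round(d["at"]),round(d["conf"],2),at_z(im,d["at"],z).round(4))
        for d in r.regions_of(l,im)[:2]:
            ys,xs=np.nonzero(d["mask"]); 
            b=cv2.minAreaRect(np.c_[xs,ys].astype(np.float32)); print("   reg",np.round(d["at"]),round(d["conf"],2),len(xs),[at_z(im,p,z).round(3)[:2] for p in cv2.boxPoints(b)])
cv2.imwrite("pics/a_top.png",ims[0]);cv2.imwrite("pics/a_side.png",ims[1])
E
```

```text
{'time_s': np.float64(0.0), 'joints': array([-1.324,  0.384,  0.016,  1.371, -0.006,  1.388, -0.047]), 'joint_vel': array([ 0.001,  0.001,  0.001,  0.   ,  0.001,  0.001, -0.   ]), 'tau': array([-0.0000e+00, -6.2761e+01,  8.4400e-01, -3.7184e+01,  1.7000e-02,
        1.4000e-02,  0.0000e+00]), 'ee_pos': array([0.19 , 0.595, 0.252]), 'tcp_rot': array([-0.   ,  0.154,  0.988, -0.001]), 'force': array([-0.571, -0.185,  0.488]), 'wrist_torque': array([-0.04 ,  0.039,  0.005]), 'finger_force': np.float64(0.0), 'finger_gap': np.float64(0.085)} 0.022
top (array([ 0.47930859, -0.24038194,  0.91403025]), array([ 0.04900768, -0.00634954, -0.9988247 ]))
pipe mark [250. 200.] 0.88 [ 0.5407 -0.1934  0.042 ]
   reg [250. 199.] 0.9 2430 [array([ 0.498, -0.134]), array([ 0.614, -0.181]), array([ 0.591, -0.238]), array([ 0.475, -0.191])]
   reg [205. 185.] 0.57 19701 [array([0.547, 0.075]), array([0.72 , 0.008]), array([ 0.574, -0.353]), array([ 0.403, -0.284])]
line mark [189. 176.] 0.67 [ 0.5878 -0.0823  0.012 ]
line mark [311. 229.] 0.65 [ 0.4889 -0.3022  0.012 ]
   reg [193. 168.] 0.48 160 [array
[... 1654 characters left out ...]
, 0.103])]
   reg [226. 291.] 0.26 312 [array([ 0.678, -0.121]), array([ 0.678, -0.129]), array([ 0.503, -0.058]), array([ 0.504, -0.051])]
coach_bolt mark [306. 203.] 0.77 [ 0.4904 -0.3003  0.012 ]
   reg [304. 201.] 0.82 343 [array([ 0.533, -0.311]), array([ 0.53 , -0.343]), array([ 0.449, -0.307]), array([ 0.454, -0.277])]
pencil mark [226. 229.] 0.58 [ 0.6196 -0.2162  0.012 ]
tape_measure mark [340. 184.] 0.72 [ 0.4328 -0.3785  0.    ]
   reg [344. 178.] 0.95 1124 [array([ 0.467, -0.461]), array([ 0.398, -0.468]), array([ 0.395, -0.342]), array([ 0.458, -0.335])]
   reg [230. 302.] 0.47 20982 [array([0.732, 0.011]), array([ 0.634, -0.509]), array([ 0.398, -0.292]), array([0.556, 0.101])]
```

View pics/a_top.png

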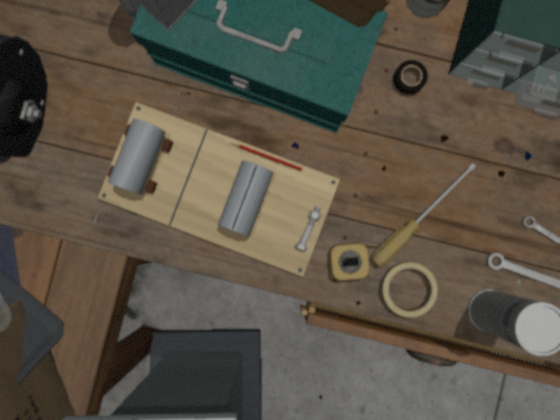

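View pics/a_side.png

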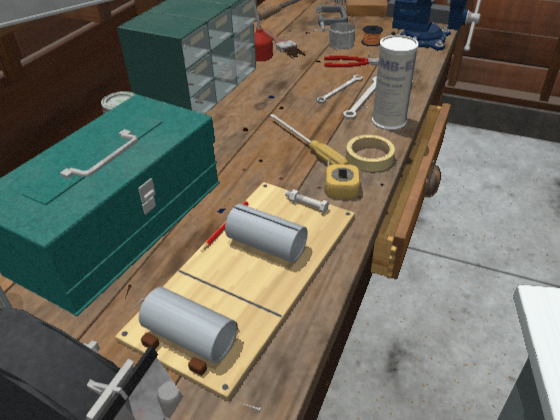

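The top view shows the board with the drawn line from (207,130) to (171,226). The loose pipe is centred at (246,199), with its seam on top. The bolt (310,228), pencil (268,157) and tape measure (351,261) are well separated, and the chocked pipe is at (138,157). The side view agrees, and a tall black object stands at the left (+y) end. I'll refine the line and pipe poses next.

```bash
cat >> h.py <<'E'
from scipy.optimize import minimize, least_squares
def cyl(x,y,a,n=40):
    t=np.linspace(0,2*np.pi,n); u=np.array([np.cos(a),np.sin(a),0]); v=np.array([-u[1],u[0],0])
    return np.vstack([np.array([x,y,.042])+s*.06*u+.03*(np.cos(t)[:,None]*v+np.sin(t)[:,None]*[0,0,1]) for s in(-1,1)])
def hull_mask(im,P,s=4):
    m=np.zeros((420*s,560*s),np.uint8); cv2.fillConvexPoly(m,cv2.convexHull(np.round((proj(im,P)+.5)*s-.5).astype(np.int32)),1)
    return cv2.resize(m.astype(np.float32),(560,420),interpolation=cv2.INTER_AREA)
def fit_pipe(views,guess):   # views: [(im,mask)]; each fitted and jointly
    def cost(p,vs): return sum(np.abs(hull_mask(im,cyl(*p))-m).sum()/m.sum() for im,m in vs)
    out=[]
    for vs in [views]+[[v] for v in views]:
        s=minimize(cost,guess,args=(vs,),method="Nelder-Mead",options=dict(initial_simplex=np.array(guess)+np.vstack([np.zeros(3),np.diag([.01,.01,.06])]),xatol=1e-4,fatol=1e-4))
        out.append((s.x.round(4),round(s.fun/len(vs),3)))
    return out
def rep(x,L):   # pipe pose relative to the line: along, across, yaw
    u=np.array([np.cos(L[2]),np.sin(L[2])]); d=np.array(x[:2])-L[:2]
    return round(d@u,4),round(d@[-u[1],u[0]],4),round(x[2]-L[2],4)
def pipe_views(g):
    vs=[]
    for n in("top","side"):
        im=r.get_image(n)
        for d in r.regions_of("pipe",im):
            q=proj(im,[g[0],g[1],.042])[0]
            if 1000<d["mask"].sum()<4500 and np.hypot(*(np.array(d["at"])-q))<25: vs.append((im,d["mask"])); break
    return vs
E
python3 - <<'E'
from h import *
for n in("top","side"):
    im=r.get_image(n)
    for d in r.regions_of("line",im)[:2]:
        m=d["mask"]
        if m.sum()>600: continue
        ys,xs=np.nonzero(m); P=np.array([at_z(im,p,.012)[:2] for p in np.c_[xs,ys]]); c=P.mean(0); u=np.linalg.svd(P-c)[2][0]; u*=np.sign(u[0]); s=(P-c)@u
        print(n,"line",d["conf"],(c+u*(s.max()+s.min())/2).round(4),np.ptp(s).round(3),np.arctan2(u[1],u[0]).round(4))
    g=im["frame"].astype(float).mean(2)   # darkness refinement: sub-pixel line profile
    pts=[]
    v=np.array([.372,.928]); u=np.array([.928,-.372])
    for s in np.linspace(-.085,.085,35):
        o=np.linspace(-.012,.012,49); Q=np.c_[np.array([.5863,-.0825])+s*u+o[:,None]*v,np.full(49,.012)]
        q=proj(im,Q).astype(np.float32); w=cv2.remap(g.astype(np.float32),q[:,:1],q[:,1:],cv2.INTER_LINEAR)[:,0]
        w=np.clip(np.median(w)-10-w,0,None)
        if w.sum()>20: pts.append([s,(w*o).sum()/w.sum()])
    pts=np.array(pts); k=np.polyfit(pts[:,0],pts[:,1],1); c=np.array([.5863,-.0825])+k[1]*v
    print(" prof",len(pts),c.round(4),(np.arctan2(-.372,.928)+np.arctan(k[0])).round(4),"rms",np.std(pts[:,1]-np.polyval(k,pts[:,0])).round(5))
print(fit_pipe(pipe_views((.54,-.187)),(.54,-.187,-.38)))
E
```

```text
top line 0.7 [ 0.586  -0.0797] 0.178 -0.3818
 prof 35 [ 0.5874 -0.0797] -0.3815 rms 0.00015
side line 0.76 [ 0.5878 -0.0805] 0.18 -0.3805
 prof 35 [ 0.5874 -0.0798] -0.3795 rms 0.0001
[(array([ 0.5436, -0.1851, -0.3734]), np.float64(0.032)), (array([ 0.5431, -0.1851, -0.375 ]), np.float64(0.024)), (array([ 0.5439, -0.1854, -0.3875]), np.float64(0.033))]
```

Call:
play_rows([
  {"travel": [0.0,-0.02,0.02],"twist": [0,0,-0.05],"hand": 60},
  {"travel": [0.0,-0.035,0.02],"twist": [0,0,-0.07],"hand": 60},
])

```text
time_s: 1.87
ee_pos: [0.1891, 0.5409, 0.2911]
tcp_rot: [-0.001, 0.213, 0.977, -0.002]
force: [-0.2, -0.8, 1.1]
finger_gap: 0.0639
finger_force: 0.0
```

Call:
play_rows([
  {"travel": [0.03,-0.036,0],"twist": [0,0,-0.076],"hand": 60},
  {"travel": [0.03,-0.036,0],"twist": [0,0,-0.076],"hand": 60},
  {"travel": [0.03,-0.036,0],"twist": [0,0,-0.076],"hand": 60},
  {"travel": [0.03,-0.036,0],"twist": [0,0,-0.076],"hand": 60},
  {"travel": [0.03,-0.036,0],"twist": [0,0,-0.076],"hand": 60},
  {"travel": [0.03,-0.036,0],"twist": [0,0,-0.076],"hand": 60},
  {"travel": [0.03,-0.036,0],"twist": [0,0,-0.076],"hand": 60},
  {"travel": [0.03,-0.036,0],"twist": [0,0,-0.076],"hand": 60},
])

```text
time_s: 2.53
ee_pos: [0.4048, 0.2823, 0.2937]
tcp_rot: [-0.0, 0.498, 0.867, 0.0]
force: [1.2, 0.7, 0.4]
finger_gap: 0.0511
finger_force: 0.0
```

```bash
python3 -c "
from h import *
o=r.get_obs(); print(o['joints'].round(3),o['ee_pos'],o['tcp_rot'],o['finger_gap'],o['time_s'])"
```

```text
[-0.979  0.074  0.327  1.665 -0.025  1.406 -0.12 ] [0.40483155 0.28230378 0.29369378] [-3.63786763e-05  4.97531031e-01  8.67446036e-01  4.97255492e-04] 0.05106401596733171 2.5333
```

Call:
play_rows([
  {"travel": [0.01,-0.036,0],"twist": [0,0,-0.076],"hand": 60},
  {"travel": [0.01,-0.036,0],"twist": [0,0,-0.076],"hand": 60},
  {"travel": [0.01,-0.036,0],"twist": [0,0,-0.076],"hand": 60},
  {"travel": [0.01,-0.036,0],"twist": [0,0,-0.076],"hand": 60},
  {"travel": [0.01,-0.036,0],"twist": [0,0,-0.076],"hand": 60},
  {"travel": [0.01,-0.036,0],"twist": [0,0,-0.076],"hand": 60},
  {"travel": [0.01,-0.036,0],"twist": [0,0,-0.076],"hand": 60},
  {"travel": [0.01,-0.036,0],"twist": [0,0,-0.076],"hand": 60},
])

```text
time_s: 3.2
ee_pos: [0.484, -0.0057, 0.2937]
tcp_rot: [0.0, 0.734, 0.679, 0.001]
force: [1.7, -0.2, -0.5]
finger_gap: 0.0512
finger_force: 0.0
```

Call:
play_rows([
  {"travel": [0.01,-0.036,0],"twist": [0,0,-0.076],"hand": 60},
  {"travel": [0.01,-0.036,0],"twist": [0,0,-0.076],"hand": 60},
  {"travel": [0.01,-0.036,-0.02],"twist": [0,0,-0.076],"hand": 60},
  {"travel": [0,-0.036,-0.03],"twist": [0,0,-0.076],"hand": 60},
  {"travel": [0,0,-0.04],"twist": [0,0,0],"hand": 60},
  {"travel": [0,0,-0.03],"twist": [0,0,0],"hand": 60},
  {"travel": [0,0,0],"twist": [0,0,0],"hand": 60},
  {"travel": [0,0,0],"twist": [0,0,0],"hand": 60},
])

```text
time_s: 3.87
ee_pos: [0.513, -0.1429, 0.1764]
tcp_rot: [-0.001, 0.828, 0.561, -0.001]
force: [0.8, 0.9, 1.3]
finger_gap: 0.0512
finger_force: 0.0
```

```bash
cat >> h.py <<'E'
def st():
    o=r.get_obs(); q=o['tcp_rot']; z=2*(q[1]*q[3]+q[0]*q[2]),2*(q[2]*q[3]-q[0]*q[1])
    a=2*np.arctan2(q[2],q[1])-np.pi/2; print(o['time_s'],o['ee_pos'].round(4),"yaw_y",round((a+np.pi/2)%np.pi-np.pi/2,4),"tilt",np.round(z,4),"F",o['force'].round(1),"gap",round(float(o['finger_gap']),4)); return o
E
python3 -c "
from h import *
o=st(); print(o['joints'].round(2)); im=r.get_image('side'); cv2.imwrite('pics/b.png',im['frame'])"
```

```text
3.8667 [ 0.513  -0.1429  0.1764] yaw_y -0.3789 tilt [-0.003   0.0001] F [0.8 0.9 1.3] gap 0.0512
[-0.43  0.29  0.77  1.76 -0.22  1.18  0.03]
```

View pics/b.png

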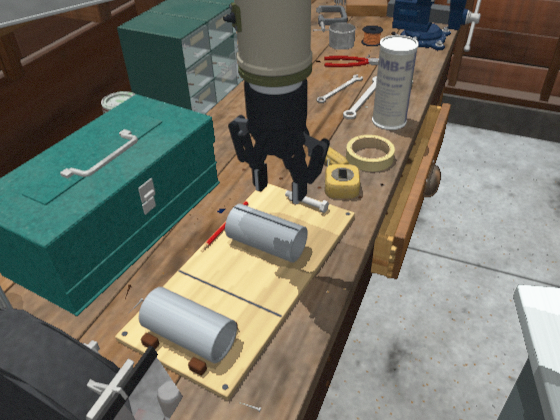

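The arm is over the pipe, with the fingertips at about (260,190) and (298,200), spread along the pipe's axis and clear of everything else. I'll move 9 mm behind the pipe's crown and descend.

Call:
play_rows([
  {"travel": [0.0135,-0.025,-0.02],"twist": [0,0,0],"hand": 60},
  {"travel": [0.0135,-0.0257,-0.02],"twist": [0,0,0],"hand": 60},
  {"travel": [0,0,-0.02],"twist": [0,0,0],"hand": 60},
  {"travel": [0,0,-0.01],"twist": [0,0,0],"hand": 60},
  {"travel": [0,0,0],"twist": [0,0,0],"hand": 60},
  {"travel": [0,0,0],"twist": [0,0,0],"hand": 60},
])

```text
time_s: 4.42
ee_pos: [0.5415, -0.1929, 0.1084]
tcp_rot: [0.0, 0.827, 0.562, 0.001]
force: [-0.4, 0.7, 0.3]
finger_gap: 0.0513
finger_force: 0.0
```

```bash
python3 -c "
from h import *
st()"
```

```text
4.4167 [ 0.5415 -0.1929  0.1084] yaw_y -0.3773 tilt [0.0013 0.0006] F [-0.4  0.7  0.3] gap 0.0513
```

Call:
play_rows([
  {"travel": [-0.001,0,-0.005],"twist": [0,0,0],"hand": 60},
  {"travel": [0,0,-0.004],"twist": [0,0,0],"hand": 60},
  {"travel": [0,0,-0.003],"twist": [0,0,0],"hand": 60},
  {"travel": [0,0,0],"twist": [0,0,0],"hand": 60},
])

```text
time_s: 4.75
ee_pos: [0.5396, -0.1933, 0.0948]
tcp_rot: [-0.0, 0.827, 0.562, 0.0]
force: [-0.3, 0.8, -0.4]
finger_gap: 0.051
finger_force: 0.0
```

Call:
play_rows([
  {"travel": [0,0,-0.002],"twist": [0,0,0],"hand": 60},
  {"travel": [0,0,0],"twist": [0,0,0],"hand": 60},
])

```text
time_s: 4.92
ee_pos: [0.5397, -0.1938, 0.0928]
tcp_rot: [-0.0, 0.828, 0.561, -0.0]
force: [-1.1, -0.2, 0.3]
finger_gap: 0.051
finger_force: 0.0
```

Call:
play_rows([
  {"travel": [0,0,-0.002],"twist": [0,0,0],"hand": 60},
  {"travel": [0,0,0],"twist": [0,0,0],"hand": 60},
])

```text
time_s: 5.08
ee_pos: [0.5399, -0.1941, 0.0909]
tcp_rot: [0.0, 0.828, 0.561, 0.0]
force: [0.6, -1.1, 1.1]
finger_gap: 0.0512
finger_force: 0.1
```

Call:
play_rows([
  {"travel": [0,0,-0.002],"twist": [0,0,0],"hand": 60},
  {"travel": [0,0,0],"twist": [0,0,0],"hand": 60},
])

```text
time_s: 5.25
ee_pos: [0.5399, -0.1945, 0.0904]
tcp_rot: [0.0, 0.828, 0.561, 0.0]
force: [-6.0, 1.7, 13.3]
finger_gap: 0.0512
finger_force: 6.9
```

Call:
play_rows([
  {"travel": [0,0,-0.001],"twist": [0,0,0],"hand": 60},
  {"travel": [0,0,0],"twist": [0,0,0],"hand": 60},
])

```text
time_s: 5.42
ee_pos: [0.5399, -0.1947, 0.0903]
tcp_rot: [0.0, 0.828, 0.561, 0.001]
force: [-9.3, 2.4, 22.3]
finger_gap: 0.0513
finger_force: 11.2
```

Call:
play_rows([
  {"travel": [0.001,0.0026,0],"twist": [0,0,0],"hand": 60},
  {"travel": [0.0022,0.0056,0],"twist": [0,0,0],"hand": 60},
  {"travel": [0.0022,0.0056,0],"twist": [0,0,0],"hand": 60},
  {"travel": [0.0022,0.0056,0],"twist": [0,0,0],"hand": 60},
  {"travel": [0.0022,0.0056,0],"twist": [0,0,0],"hand": 60},
  {"travel": [0.0022,0.0056,0],"twist": [0,0,0],"hand": 60},
  {"travel": [0,0,0],"twist": [0,0,0],"hand": 60},
  {"travel": [0,0,0],"twist": [0,0,0],"hand": 60},
])

```text
time_s: 6.08
ee_pos: [0.5525, -0.1627, 0.0904]
tcp_rot: [-0.0, 0.827, 0.562, 0.001]
force: [-9.0, 4.7, 24.2]
finger_gap: 0.0513
finger_force: 12.0
```

```bash
python3 -c "
from h import *
st()
im=r.get_image('side'); cv2.imwrite('pics/c.png',cv2.resize(im['frame'][130:330,130:400],None,fx=2.5,fy=2.5))"
```

```text
6.0833 [ 0.5525 -0.1627  0.0904] yaw_y -0.3782 tilt [0.0019 0.0017] F [-9.   4.7 24.2] gap 0.0513
```

View pics/c.png

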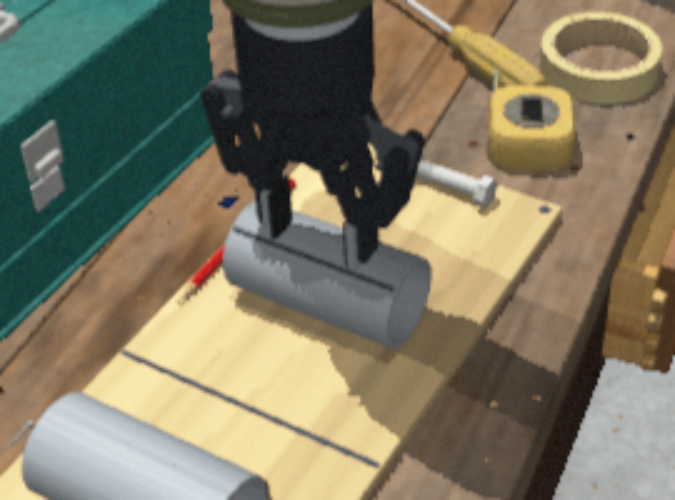

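The first stroke rolled the pipe: the seam at about (310,255) in the crop has turned forward, and both fingertips sit on the crown. I'll repeat the stroke.

Call:
play_rows([
  {"travel": [0,0,0.005],"twist": [0,0,0],"hand": 60},
  {"travel": [0,0,0.007],"twist": [0,0,0],"hand": 60},
  {"travel": [-0.0035,-0.0087,0],"twist": [0,0,0],"hand": 60},
  {"travel": [-0.0035,-0.0087,0],"twist": [0,0,0],"hand": 60},
  {"travel": [0,0,0],"twist": [0,0,0],"hand": 60},
  {"travel": [0,0,-0.007],"twist": [0,0,0],"hand": 60},
  {"travel": [0,0,-0.004],"twist": [0,0,0],"hand": 60},
  {"travel": [0,0,0],"twist": [0,0,0],"hand": 60},
])

```text
time_s: 6.8
ee_pos: [0.5447, -0.1817, 0.0899]
tcp_rot: [0.0, 0.828, 0.561, 0.0]
force: [-6.2, 0.3, 17.3]
finger_gap: 0.051
finger_force: 8.5
```

```bash
python3 -c "
from h import *
st()"
```

```text
6.8 [ 0.5447 -0.1817  0.0899] yaw_y -0.3799 tilt [0.0005 0.    ] F [-6.2  0.3 17.3] gap 0.051
```

Call:
play_rows([
  {"travel": [0.0013,0.0033,0],"twist": [0,0,0],"hand": 60},
  {"travel": [0.0026,0.0065,0],"twist": [0,0,0],"hand": 60},
  {"travel": [0.0026,0.0065,0],"twist": [0,0,0],"hand": 60},
  {"travel": [0.0026,0.0065,0],"twist": [0,0,0],"hand": 60},
  {"travel": [0.0026,0.0065,0],"twist": [0,0,0],"hand": 60},
  {"travel": [0.0026,0.0065,0],"twist": [0,0,0],"hand": 60},
  {"travel": [0,0,0],"twist": [0,0,0],"hand": 60},
  {"travel": [0,0,0],"twist": [0,0,0],"hand": 60},
])

```text
time_s: 7.47
ee_pos: [0.5598, -0.1435, 0.0904]
tcp_rot: [-0.001, 0.827, 0.562, 0.001]
force: [-8.7, 5.3, 23.6]
finger_gap: 0.051
finger_force: 11.7
```

Call:
play_rows([
  {"travel": [0,0,0.005],"twist": [0,0,0],"hand": 60},
  {"travel": [0,0,0.007],"twist": [0,0,0],"hand": 60},
  {"travel": [-0.0035,-0.0085,0],"twist": [0,0,0],"hand": 60},
  {"travel": [-0.0035,-0.0085,0],"twist": [0,0,0],"hand": 60},
  {"travel": [0,0,0],"twist": [0,0,0],"hand": 60},
])

```text
time_s: 7.88
ee_pos: [0.5505, -0.165, 0.1006]
tcp_rot: [0.0, 0.829, 0.56, -0.001]
force: [-0.4, -0.7, -0.1]
finger_gap: 0.0516
finger_force: 0.0
```

```bash
cat >> h.py <<'E'
L=np.array([.5874,-.0798,-.3805])
def look(g):
    o=st(); vs=pipe_views(g)
    for x,f in (fit_pipe(vs,(g[0],g[1],-.378)) if vs else []): print(x,f,"rel line (along, across, yaw)",rep(x,L))
    u=np.array([np.cos(L[2]),np.sin(L[2])]); d=o['ee_pos'][:2]-L[:2]; print("tcp rel line",(d@u).round(4),(d@[-u[1],u[0]]).round(4));
E
python3 -c "
from h import *
look((.557,-.152))"
```

```text
7.8833 [ 0.5505 -0.165   0.1006] yaw_y -0.3823 tilt [-0.001  -0.0013] F [-0.4 -0.7 -0.1] gap 0.0516
[ 0.5576 -0.1514 -0.3771] 0.038 rel line (along, across, yaw) (np.float64(-0.0011), np.float64(-0.0775), np.float64(0.0034))
[ 0.5576 -0.1514 -0.3771] 0.038 rel line (along, across, yaw) (np.float64(-0.0011), np.float64(-0.0775), np.float64(0.0034))
tcp rel line -0.0027 -0.0928
```

Call:
play_rows([
  {"travel": [0.0027,0.0042,-0.008],"twist": [0,0,0],"hand": 60},
  {"travel": [0,0,-0.004],"twist": [0,0,0],"hand": 60},
  {"travel": [0,0,0],"twist": [0,0,0],"hand": 60},
])

```text
time_s: 8.33
ee_pos: [0.5558, -0.157, 0.0905]
tcp_rot: [-0.0, 0.827, 0.562, 0.001]
force: [-6.2, 3.2, 20.4]
finger_gap: 0.0512
finger_force: 10.2
```

Call:
play_rows([
  {"travel": [0.0013,0.0033,0],"twist": [0,0,0],"hand": 60},
  {"travel": [0.0026,0.0065,0],"twist": [0,0,0],"hand": 60},
  {"travel": [0.0026,0.0065,0],"twist": [0,0,0],"hand": 60},
  {"travel": [0.0026,0.0065,0],"twist": [0,0,0],"hand": 60},
  {"travel": [0.0026,0.0065,0],"twist": [0,0,0],"hand": 60},
  {"travel": [0.0026,0.0065,0],"twist": [0,0,0],"hand": 60},
  {"travel": [0,0,0],"twist": [0,0,0],"hand": 60},
  {"travel": [0,0,0],"twist": [0,0,0],"hand": 60},
])

```text
time_s: 9.0
ee_pos: [0.5704, -0.1198, 0.0897]
tcp_rot: [-0.0, 0.827, 0.562, 0.001]
force: [-2.6, 2.9, 14.1]
finger_gap: 0.051
finger_force: 6.7
```

Call:
play_rows([
  {"travel": [0,0,0.005],"twist": [0,0,0],"hand": 60},
  {"travel": [0,0,0.007],"twist": [0,0,0],"hand": 60},
  {"travel": [-0.002,-0.0065,0],"twist": [0,0,0],"hand": 60},
  {"travel": [-0.002,-0.0065,0],"twist": [0,0,0],"hand": 60},
  {"travel": [0,0,0],"twist": [0,0,0],"hand": 60},
])

```text
time_s: 9.42
ee_pos: [0.5641, -0.1373, 0.1008]
tcp_rot: [0.0, 0.828, 0.56, -0.0]
force: [-1.1, -0.3, -0.1]
finger_gap: 0.0514
finger_force: 0.0
```

```bash
python3 -c "
from h import *
look((.565,-.133))"
```

```text
9.4167 [ 0.5641 -0.1373  0.1008] yaw_y -0.3815 tilt [-0.0005 -0.001 ] F [-1.1 -0.3 -0.1] gap 0.0514
[ 0.5654 -0.1327 -0.3725] 0.049 rel line (along, across, yaw) (np.float64(-0.0008), np.float64(-0.0573), np.float64(0.008))
[ 0.5654 -0.1327 -0.3725] 0.049 rel line (along, across, yaw) (np.float64(-0.0008), np.float64(-0.0573), np.float64(0.008))
tcp rel line -0.0003 -0.062
```

Call:
play_rows([
  {"travel": [-0.002,-0.005,-0.008],"twist": [0,0,0],"hand": 60},
  {"travel": [0,0,-0.004],"twist": [0,0,0],"hand": 60},
  {"travel": [0,0,0],"twist": [0,0,0],"hand": 60},
])

```text
time_s: 9.87
ee_pos: [0.5632, -0.1409, 0.0905]
tcp_rot: [0.0, 0.828, 0.561, 0.001]
force: [-6.2, 2.0, 19.6]
finger_gap: 0.0515
finger_force: 9.6
```

Call:
play_rows([
  {"travel": [0.0013,0.0033,0],"twist": [0,0,0],"hand": 60},
  {"travel": [0.0026,0.0065,0],"twist": [0,0,0],"hand": 60},
  {"travel": [0.0026,0.0065,0],"twist": [0,0,0],"hand": 60},
  {"travel": [0.0026,0.0065,0],"twist": [0,0,0],"hand": 60},
  {"travel": [0.0026,0.0065,0],"twist": [0,0,0],"hand": 60},
  {"travel": [0.0026,0.0065,0],"twist": [0,0,0],"hand": 60},
  {"travel": [0,0,0],"twist": [0,0,0],"hand": 60},
  {"travel": [0,0,0],"twist": [0,0,0],"hand": 60},
])

```text
time_s: 10.53
ee_pos: [0.5781, -0.103, 0.0899]
tcp_rot: [-0.0, 0.827, 0.562, 0.001]
force: [-3.9, 3.6, 15.5]
finger_gap: 0.0513
finger_force: 7.7
```

Call:
play_rows([
  {"travel": [0,0,0.005],"twist": [0,0,0],"hand": 60},
  {"travel": [0,0,0.007],"twist": [0,0,0],"hand": 60},
  {"travel": [-0.003,-0.0085,0],"twist": [0,0,0],"hand": 60},
  {"travel": [-0.003,-0.0085,0],"twist": [0,0,0],"hand": 60},
  {"travel": [0,0,0],"twist": [0,0,0],"hand": 60},
])

```text
time_s: 10.95
ee_pos: [0.57, -0.1245, 0.1008]
tcp_rot: [0.0, 0.829, 0.56, -0.001]
force: [-1.1, -0.8, 0.5]
finger_gap: 0.0517
finger_force: 0.0
```

```bash
python3 -c "
from h import *
look((.5725,-.1155))"
```

```text
10.95 [ 0.57   -0.1245  0.1008] yaw_y -0.3826 tilt [-0.0006 -0.0014] F [-1.1 -0.8  0.5] gap 0.0517
[ 0.5723 -0.1146 -0.3789] 0.032 rel line (along, across, yaw) (np.float64(-0.0011), np.float64(-0.0379), np.float64(0.0016))
[ 0.5723 -0.1146 -0.3789] 0.032 rel line (along, across, yaw) (np.float64(-0.0011), np.float64(-0.0379), np.float64(0.0016))
tcp rel line 0.0004 -0.048
```

Pipe at −38 mm. Two more strokes of about 19 mm are needed.

Call:
play_rows([
  {"travel": [0,0,-0.008],"twist": [0,0,0],"hand": 60},
  {"travel": [0,0,-0.004],"twist": [0,0,0],"hand": 60},
  {"travel": [0,0,0],"twist": [0,0,0],"hand": 60},
])

```text
time_s: 11.4
ee_pos: [0.572, -0.1208, 0.0906]
tcp_rot: [-0.0, 0.827, 0.561, 0.001]
force: [-6.8, 2.4, 19.3]
finger_gap: 0.0513
finger_force: 10.0
```

Call:
play_rows([
  {"travel": [0.0013,0.0033,0],"twist": [0,0,0],"hand": 60},
  {"travel": [0.0026,0.0065,0],"twist": [0,0,0],"hand": 60},
  {"travel": [0.0026,0.0065,0],"twist": [0,0,0],"hand": 60},
  {"travel": [0.0026,0.0065,0],"twist": [0,0,0],"hand": 60},
  {"travel": [0.0026,0.0065,0],"twist": [0,0,0],"hand": 60},
  {"travel": [0.0026,0.0065,0],"twist": [0,0,0],"hand": 60},
  {"travel": [0,0,0],"twist": [0,0,0],"hand": 60},
  {"travel": [0,0,0],"twist": [0,0,0],"hand": 60},
])

```text
time_s: 12.07
ee_pos: [0.5867, -0.0835, 0.0897]
tcp_rot: [-0.0, 0.827, 0.562, 0.001]
force: [-2.0, 2.0, 11.4]
finger_gap: 0.0514
finger_force: 6.4
```

Call:
play_rows([
  {"travel": [0,0,0.005],"twist": [0,0,0],"hand": 60},
  {"travel": [0,0,0.007],"twist": [0,0,0],"hand": 60},
  {"travel": [-0.003,-0.0085,0],"twist": [0,0,0],"hand": 60},
  {"travel": [-0.003,-0.0085,0],"twist": [0,0,0],"hand": 60},
  {"travel": [0,0,0],"twist": [0,0,0],"hand": 60},
])

```text
time_s: 12.48
ee_pos: [0.5783, -0.1057, 0.1008]
tcp_rot: [0.0, 0.829, 0.56, -0.001]
force: [-0.5, -0.8, -0.4]
finger_gap: 0.0508
finger_force: 0.0
```

```bash
python3 -c "
from h import *
look((.5798,-.097))"
```

```text
12.4833 [ 0.5783 -0.1057  0.1008] yaw_y -0.3825 tilt [-0.0007 -0.0014] F [-0.5 -0.8 -0.4] gap 0.0508
[ 0.5794 -0.0958 -0.3773] 0.039 rel line (along, across, yaw) (np.float64(-0.0015), np.float64(-0.0178), np.float64(0.0032))
[ 0.5794 -0.0958 -0.3773] 0.039 rel line (along, across, yaw) (np.float64(-0.0015), np.float64(-0.0178), np.float64(0.0032))
tcp rel line 0.0012 -0.0274
```

Call:
play_rows([
  {"travel": [0,0,-0.008],"twist": [0,0,0],"hand": 60},
  {"travel": [0,0,-0.004],"twist": [0,0,0],"hand": 60},
  {"travel": [0,0,0],"twist": [0,0,0],"hand": 60},
])

```text
time_s: 12.93
ee_pos: [0.5803, -0.1019, 0.0906]
tcp_rot: [-0.0, 0.827, 0.561, 0.001]
force: [-5.2, 2.8, 20.4]
finger_gap: 0.0514
finger_force: 10.0
```

Call:
play_rows([
  {"travel": [0.0013,0.0033,0],"twist": [0,0,0],"hand": 60},
  {"travel": [0.0026,0.0065,0],"twist": [0,0,0],"hand": 60},
  {"travel": [0.0026,0.0065,0],"twist": [0,0,0],"hand": 60},
  {"travel": [0.0026,0.0065,0],"twist": [0,0,0],"hand": 60},
  {"travel": [0.0026,0.0065,0],"twist": [0,0,0],"hand": 60},
  {"travel": [0,0,0],"twist": [0,0,0],"hand": 60},
  {"travel": [0,0,0],"twist": [0,0,0],"hand": 60},
])

```text
time_s: 13.52
ee_pos: [0.5924, -0.0712, 0.0901]
tcp_rot: [-0.0, 0.827, 0.562, 0.001]
force: [-4.4, 3.8, 16.5]
finger_gap: 0.0513
finger_force: 8.1
```

Call:
play_rows([
  {"travel": [0,0,0.005],"twist": [0,0,0],"hand": 60},
  {"travel": [0,0,0.015],"twist": [0,0,0],"hand": 60},
  {"travel": [0,0,0.03],"twist": [0,0,0],"hand": 60},
  {"travel": [0,-0.03,0.04],"twist": [0,0,0],"hand": 60},
  {"travel": [-0.02,-0.04,0.04],"twist": [0,0,0],"hand": 60},
  {"travel": [-0.03,-0.04,0.04],"twist": [0,0,0],"hand": 60},
  {"travel": [-0.03,-0.04,0.03],"twist": [0,0,0],"hand": 60},
  {"travel": [0,0,0],"twist": [0,0,0],"hand": 60},
])

```text
time_s: 14.18
ee_pos: [0.5335, -0.1894, 0.2524]
tcp_rot: [0.003, 0.831, 0.557, 0.001]
force: [0.2, -2.8, 0.4]
finger_gap: 0.0512
finger_force: 0.0
```

```bash
python3 -c "
from h import *
look((.5865,-.08))
im=[r.get_image(n)['frame'] for n in('top','side')]
cv2.imwrite('pics/d.png',np.hstack([cv2.resize(im[0][90:290,80:360],(400,286)),cv2.resize(im[1][170:370,100:380],(400,286))]))"
```

```text
14.1833 [ 0.5335 -0.1894  0.2524] yaw_y -0.39 tilt [ 0.0057 -0.0037] F [ 0.2 -2.8  0.4] gap 0.0512
[ 0.5853 -0.081  -0.3792] 0.023 rel line (along, across, yaw) (np.float64(-0.0015), np.float64(-0.0019), np.float64(0.0013))
[ 0.5853 -0.081  -0.3792] 0.023 rel line (along, across, yaw) (np.float64(-0.0015), np.float64(-0.0019), np.float64(0.0013))
tcp rel line -0.0094 -0.1218
```

View pics/d.png

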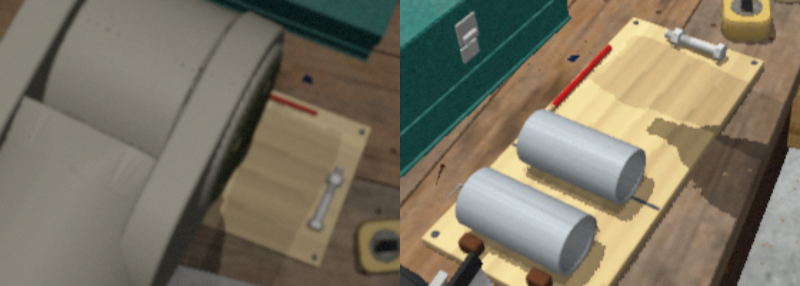

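Only the side view is clear, because the arm hides the top view. It puts the pipe about 1.5–1.9 mm short of the line and parallel to it, with the bystanders untouched. I'll make one small corrective push.

Call:
play_rows([
  {"travel": [0,0,0],"twist": [0,0,0],"hand": 60},
  {"travel": [0.018,0.035,0],"twist": [0,0,0],"hand": 60},
  {"travel": [0.018,0.035,-0.03],"twist": [0,0,0],"hand": 60},
  {"travel": [0.0165,0.035,-0.04],"twist": [0,0,0],"hand": 60},
  {"travel": [0,0,-0.04],"twist": [0,0,0],"hand": 60},
  {"travel": [0,0,-0.02],"twist": [0,0,0],"hand": 60},
  {"travel": [0,0,0],"twist": [0,0,0],"hand": 60},
  {"travel": [0,0,0],"twist": [0,0,0],"hand": 60},
])

```text
time_s: 15.15
ee_pos: [0.5814, -0.0894, 0.1313]
tcp_rot: [-0.001, 0.827, 0.561, -0.001]
force: [0.1, -0.7, 0.3]
finger_gap: 0.0514
finger_force: 0.0
```

```bash
python3 -c "
from h import *
look((.5855,-.081))"
```

```text
15.15 [ 0.5814 -0.0894  0.1313] yaw_y -0.3784 tilt [-0.0031 -0.0006] F [ 0.1 -0.7  0.3] gap 0.0514
[ 0.5852 -0.0811 -0.3803] 0.54 rel line (along, across, yaw) (np.float64(-0.0016), np.float64(-0.002), np.float64(0.0002))
[ 0.5823 -0.0886 -0.3465] 1.048 rel line (along, across, yaw) (np.float64(-0.0015), np.float64(-0.0101), np.float64(0.034))
[ 0.5854 -0.081  -0.3751] 0.03 rel line (along, across, yaw) (np.float64(-0.0014), np.float64(-0.0019), np.float64(0.0054))
tcp rel line -0.002 -0.0111
```

Call:
play_rows([
  {"travel": [0.0046,0.0062,-0.02],"twist": [0,0,0],"hand": 60},
  {"travel": [0,0,-0.013],"twist": [0,0,0],"hand": 60},
  {"travel": [0,0,0],"twist": [0,0,0],"hand": 60},
  {"travel": [0,0,-0.007],"twist": [0,0,0],"hand": 60},
  {"travel": [0,0,-0.002],"twist": [0,0,0],"hand": 60},
  {"travel": [0,0,0],"twist": [0,0,0],"hand": 60},
])

```text
time_s: 15.85
ee_pos: [0.5867, -0.084, 0.091]
tcp_rot: [0.0, 0.828, 0.561, 0.0]
force: [-0.1, -0.7, -0.5]
finger_gap: 0.0514
finger_force: 0.0
```

```bash
python3 -c "
from h import *
look((.5855,-.081))"
```

```text
15.85 [ 0.5867 -0.084   0.091 ] yaw_y -0.3795 tilt [0.0005 0.0002] F [-0.1 -0.7 -0.5] gap 0.0514
[ 0.5847 -0.0807 -0.373 ] 0.656 rel line (along, across, yaw) (np.float64(-0.0022), np.float64(-0.0018), np.float64(0.0075))
[ 0.5815 -0.0889 -0.3641] 1.187 rel line (along, across, yaw) (np.float64(-0.0021), np.float64(-0.0106), np.float64(0.0164))
[ 0.5853 -0.0802 -0.3679] 0.115 rel line (along, across, yaw) (np.float64(-0.0018), np.float64(-0.0012), np.float64(0.0126))
tcp rel line 0.0009 -0.0042
```

Now press down, then push 3.4 mm.

Call:
play_rows([
  {"travel": [0,0,-0.0025],"twist": [0,0,0],"hand": 60},
  {"travel": [0,0,0],"twist": [0,0,0],"hand": 60},
])

```text
time_s: 16.22
ee_pos: [0.5872, -0.0834, 0.0905]
tcp_rot: [-0.0, 0.828, 0.561, 0.001]
force: [-8.0, 3.5, 23.3]
finger_gap: 0.0512
finger_force: 11.7
```

Call:
play_rows([
  {"travel": [0.0006,0.0016,0],"twist": [0,0,0],"hand": 60},
  {"travel": [0.0006,0.0016,0],"twist": [0,0,0],"hand": 60},
  {"travel": [0,0,0],"twist": [0,0,0],"hand": 60},
  {"travel": [0,0,0],"twist": [0,0,0],"hand": 60},
])

```text
time_s: 16.55
ee_pos: [0.5886, -0.0799, 0.0905]
tcp_rot: [-0.0, 0.828, 0.561, 0.001]
force: [-8.4, 3.9, 22.6]
finger_gap: 0.0514
finger_force: 11.5
```

Call:
play_rows([
  {"travel": [0,0,0.005],"twist": [0,0,0],"hand": 60},
  {"travel": [0,0,0.015],"twist": [0,0,0],"hand": 60},
  {"travel": [0,0,0.035],"twist": [0,0,0],"hand": 60},
  {"travel": [0,0,0.04],"twist": [0,0,0],"hand": 60},
  {"travel": [-0.02,0,0.04],"twist": [0,0,0],"hand": 60},
  {"travel": [-0.03,0.02,0.04],"twist": [0,0,0.04],"hand": 60},
  {"travel": [-0.03,0.036,0.03],"twist": [0,0,0.076],"hand": 60},
  {"travel": [-0.02,0.036,0],"twist": [0,0,0.076],"hand": 60},
])

```text
time_s: 17.22
ee_pos: [0.5044, -0.0051, 0.2785]
tcp_rot: [0.002, 0.771, 0.637, 0.003]
force: [1.9, 0.6, -0.5]
finger_gap: 0.0514
finger_force: 0.0
```

Call:
play_rows([
  {"travel": [-0.01,0.036,0],"twist": [0,0,0.076],"hand": 60},
  {"travel": [-0.01,0.036,0],"twist": [0,0,0.076],"hand": 60},
  {"travel": [-0.01,0.036,0],"twist": [0,0,0.076],"hand": 60},
  {"travel": [-0.015,0.036,0],"twist": [0,0,0.076],"hand": 60},
  {"travel": [-0.02,0.036,0],"twist": [0,0,0.076],"hand": 60},
  {"travel": [-0.03,0.036,0],"twist": [0,0,0.076],"hand": 60},
  {"travel": [-0.03,0.036,0],"twist": [0,0,0.076],"hand": 60},
  {"travel": [-0.03,0.036,0],"twist": [0,0,0.076],"hand": 60},
])

```text
time_s: 17.88
ee_pos: [0.357, 0.2751, 0.2737]
tcp_rot: [0.0, 0.542, 0.84, 0.0]
force: [1.0, 1.1, 0.0]
finger_gap: 0.0513
finger_force: 0.0
```

Call:
play_rows([
  {"travel": [-0.03,0.036,0],"twist": [0,0,0.076],"hand": 60},
  {"travel": [-0.03,0.036,0],"twist": [0,0,0.076],"hand": 60},
  {"travel": [-0.03,0.036,0],"twist": [0,0,0.076],"hand": 60},
  {"travel": [0,0,0],"twist": [0,0,0],"hand": 60},
  {"travel": [0,0,0],"twist": [0,0,0],"hand": 60},
])

```text
time_s: 18.3
ee_pos: [0.2764, 0.3718, 0.2732]
tcp_rot: [-0.0, 0.442, 0.897, -0.0]
force: [1.2, -0.8, -0.5]
finger_gap: 0.051
finger_force: 0.0
```

```bash
python3 -c "
from h import *
look((.587,-.08))
im=[r.get_image(n)['frame'] for n in('top','side')]
cv2.imwrite('pics/e.png',np.hstack([cv2.resize(im[0][90:290,80:360],(400,286)),cv2.resize(im[1][170:370,100:380],(400,286))]))"
```

```text
18.3 [0.2764 0.3718 0.2732] yaw_y 0.6544 tilt [-0.0003 -0.0004] F [ 1.2 -0.8 -0.5] gap 0.051
[ 0.5853 -0.0783 -0.3743] 0.033 rel line (along, across, yaw) (np.float64(-0.0025), np.float64(0.0006), np.float64(0.0062))
[ 0.5851 -0.0784 -0.3691] 0.031 rel line (along, across, yaw) (np.float64(-0.0027), np.float64(0.0004), np.float64(0.0114))
[ 0.5862 -0.0789 -0.3919] 0.031 rel line (along, across, yaw) (np.float64(-0.0014), np.float64(0.0004), np.float64(-0.0114))
tcp rel line -0.4564 0.3038
```

View pics/e.png

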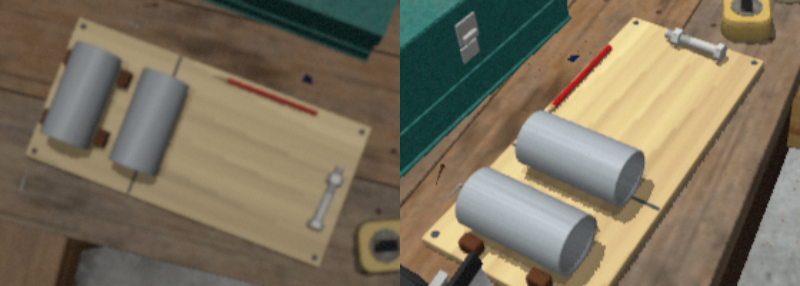

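Both views show the pipe within about 0.5 mm of the line and parallel within about 0.01 rad. The line ends show at both ends of the pipe in the top view, at (180,62) and (131,188). The bolt, pencil and tape measure are where they were, and the arm is clear.

```bash
python3 -c "
from plant import r
print(r.job_done())"
```

```text
the job is handed in; nothing more can be done
None
```

I rolled the loose pipe onto the line from on top and handed the job in: it lies within about 0.5 mm of the line, parallel to about 0.01 rad, and let go, with the bolt, pencil and tape measure untouched.

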